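# Find and mark the balance point of a lever arm

## Task

The steel lever arm with its counterweight leans on the balancing stand, heavy end down. Slide it lengthwise on the knife edge, keeping it on the stand, until it balances level by itself with nothing touching it. Then mark the balance point: set the finned saddle down over the bar, square across it, centred above the knife edge, and leave the lever still level.

Things in the scene. Friction and masses are not known exactly. Their poses are not given: they have to be found in the camera images.
- stand: balancing stand, dark steel, fixed to the bench: base plate 130 x 90 x 12 mm, knife edge in the middle. Forks at local x = +50 and -50 mm (12 mm thick in x, 58 in y, prong tops 83 mm above the bench): floor 9 mm below the crest, prongs 46 mm apart inside guide the bar sideways. Origin: centre of the base's underside, on the bench; x = direction in which the lever lies and slides, z up
- crest (a point): middle of the knife edge's crest, 70 mm above the stand's origin, axes as the stand's. The knife edge is blunt: its crest is a flat land 16 mm wide (x) and 38 mm across (y). After each push the lever may rock to and fro on it for 2 to 5 s before it comes to rest, level or down at one end: wait before judging. Pushing the level bar too far tips it the other way
- lever: flat steel bar 200 long (x) x 40 wide (y) x 10 mm (z), 0.62 kg, loose on the knife edge between the prongs. Starts leaning about 0.19 rad, its +x (weight) end down in the stand's +x fork. Origin: middle of the bar's underside (not the centre of mass). It balances, flat on the crest, while the centre of mass of bar and weight is within 8 mm of the crest's middle. 4 to 15 N on an end slides it
- weight (a joint): place of the counterweight, m: its centre is at lever x = 0.075 + value (value -0.009 to 0.009). A dark steel block 30 (x) x 40 (y) x 30 mm (z) clamped fast on top of the bar near its +x end, about 0.28 kg but perhaps a quarter lighter or a third heavier: find the balance by trial
- saddle: upside-down aluminium U, loose, 0.12 kg, 24 mm long (x), 60 wide (y); legs 7 mm deep, 48 apart inside; plate 5 mm; on it an upright fin 24 (x) x 14 mm (y) to 60 mm above the leg ends, to grip. Origin: centre between the leg ends. Its x lies along the bar, either way round; seated, origin 3 mm above the bar's underside. It lies near a big nut, a flange ring and a channel offcut, all without fin
Things that resemble listed ones, but are neither listed nor needed, are in the scene too. What is shaped like the lever but green is not meant.

How it is judged:
On the way:
1. the lever lies level on the knife edge by itself, at rest, touched by neither robot nor saddle (angle between lever's own z axis and vertical below 0.04 rad and z of lever in the frame of crest between -0.004 and 0.004 m and contact force between each of the arm, the fingers, saddle and lever below 0.05 N and linear speed of lever below 0.01 m/s), for 0.4 s.
At the end, for the whole second after the job is handed in: lever at rest on the knife edge, level within 0.04 rad, underside within 4 mm of crest height; saddle at rest astride the bar (origin 0-6 mm above its underside, within 7 mm of its centre line, aligned within 0.35 rad), its middle within 10 mm of the knife edge along the stand's x (angle between lever's own z axis and vertical below 0.04 rad and z of lever in the frame of crest between -0.004 and 0.004 m and linear speed of each of lever, saddle below 0.01 m/s and x of saddle in the frame of crest between -0.01 and 0.01 m and z of saddle in the frame of lever between 0 and 0.006 m and y of saddle in the frame of lever between -0.007 and 0.007 m and angle between the x axis of saddle and the x axis of lever, either way round below 0.35 rad); the robot touches nothing.
It fails at once if the lever is lifted off the stand (its underside's middle more than 30 mm above the crest) (z of lever in the frame of crest above 0.03 m).
It fails at once if the lever falls off the stand (z of lever in the frame of crest below -0.03 m).
It also fails if it takes over 72 s, if anything falls off the work surface, if the arm or the gripper's body presses on something with over 40 N, if the wrist force passes 120 N, or if a joint passes its speed limit or range.

## Robot

A 6-joint arm with a two-finger parallel gripper is mounted at the origin on the work surface. World frame = base frame: x ahead of the robot, y to its left, z up, the work surface at z = 0. Lengths are in m, angles in rad, forces in N, time in s.
With the tool pointing down it reaches from about 0.35 to 0.975 m from the base axis. Payload 4.9 kg.
Tool frame: the origin (TCP) lies on the centre line of the jaws, within the pads' length; the fingertips stand 14 mm ahead of it and the grasp point (between the pads) lies 5 mm behind it; z points along the fingers, y is the line along which they close (so a half turn about z gives the same grasp; the last joint's range is limited). The gripper opens to 85 mm and grips with 20 to 120 N. Pads are 22 mm wide; open, the fingers measure 114 mm over their backs; the gripper's body (76 mm by 85 mm) begins 54 mm behind the grasp point. The pads swing forward as they close: fully open they stand 13 mm farther back than shut.
Start: joints at [1.16, 0.053, 1.613, -0, 1.476, -0.119], TCP at [0.18, 0.599, 0.245] pointing down, gripper open.
Joint ranges: [-3.01, 3.01], [-1.01, 2.22], [0.06, 2.58], [-1.02, 4.17], [0.09, 2.62], [-3.14, 3.14]. Speed limits (rad/s): [2.57, 2.57, 3.14, 3.14, 3.14, 3.14].

## Interface

Orientations are given as a unit quaternion [w, x, y, z].
In Python, from plant import * gives the robot as it stands.
- The arm moves only by the tool send_rows, never from a script. Its argument "steps" is a list of rows, each an object with "translation": the shift along the tool's x, y, z in cm, a list of three; "delta_rot": the turn, a rotation vector about the tool's x, y, z in rad, a list of three; "jaw": the finger opening in cm, from 0 to 8.54. In form: [{"translation": [dx, dy, dz], "delta_rot": [rx, ry, rz], "jaw": jaw}, ...]. A call has exactly 8 rows; each row is the pose to reach, as a shift and turn from the pose commanded when the call began, along the tool's axes at that moment; what a row does not reach only later rows make up. A row lasts 1/10 s, in which the tool goes at most 50 mm and 8.59 degrees, less where a joint would pass 70% of its speed; a pose out of reach is approached as far as the arm can. A call with a gripper value outside its range is refused whole. The fingers move at their own pace and stop on an object; the grip force is fixed at half the most. Time passes only in rows, so rows that repeat a pose let the fingers close, or fill a call up. It gives the time, the measured TCP pose, the force, the opening and the grip force at its end, in the units of the state.
- state(): the state, without advancing time (a new reading comes with each control period).
- grab_frame(name): name is "scene" or "top" or "wrist"; returns a dict with "pixels" (420x560x3 uint8, blue, green, red), "range_z" (420x560 float32, m along the optical axis (not along the pixel's ray), 0 where there is no reading), "fx", "fy", "cx", "cy" (pixels), "rvec" (rotation vector, rad) and "tvec" (3), from world to camera coordinates, as OpenCV has them. Camera axes: x right, y down, z forward; pixel columns grow to the right and rows downward; lengths in m; the calibration is good to about 2 mm. A picture is of the moment at which its call begins.
- job_done(): hands the job in; it is judged then, once.
The state is a dict: "time": time; "joint_pos": joint angles; "joint_vel": joint speeds; "joint_efforts": joint torques, N m; "tool_pos": TCP position; "tool_rot": TCP orientation; "contact_force": force on the tool from outside, world axes, zero at the start; "ft_torque": the same for the moment, N m; "gripper_width": opening from 0.0 (shut) to 1.0 (fully open); "grasp_force": force on a finger pad.
Only numpy, scipy, OpenCV 4.12 (cv2) and the standard library are available. Lean on these libraries where they do the work, as an engineer would, in place of code of your own. Each camera call takes 0.05 s, during which the arm holds its last target. There are 200 camera calls.

## Working session

There is one attempt and no reset: what is moved stays moved. The work goes in short steps, Python scripts to look and compute and a tool call to move; the robot and the scene stay as the last step left them, time stands still between calls to the robot, and variables do not carry over. Pictures are saved under pics/ and viewed, at most 10 in all, crops included, and the job is handed in when it is done.

Besides the shell and the picture viewer there is one more tool, called after ">>>" as name([rows], argument=value, ...), one row to a line, values as JSON. send_rows: Moves the arm, as the interface text tells. Its arguments: {"type":"object","properties":{"steps":{"type":"array","items":{"type":"object","properties":{"translation":{"type":"array","items":{"type":"number"}},"delta_rot":{"type":"array","items":{"type":"number"}},"jaw":{"type":"number"}}}}},"required":["steps"]}

```bash
mkdir -p pics; cat > h.py <<'E'
from plant import *
import numpy as np, cv2
from scipy.spatial.transform import Rotation as R
def cloud(f):
    z=f["range_z"]; v,u=np.mgrid[0:z.shape[0],0:z.shape[1]]
    c=np.stack([(u-f["cx"])/f["fx"]*z,(v-f["cy"])/f["fy"]*z,z],-1)
    Rm=cv2.Rodrigues(np.array(f["rvec"],float))[0]
    w=(c-np.array(f["tvec"]).reshape(3))@Rm
    w[z<=0]=np.nan
    return w
def grab(name):
    f=grab_frame(name); f["w"]=cloud(f); return f
E
python3 - <<'E'
from h import *
for n in("scene","top"):
    f=grab(n); cv2.imwrite(f"pics/{n}1.png",f["pixels"]); np.save(n+"1.npy",f["w"])
s=state(); print(s)
E
```

```text
{'time': 0.1, 'joint_pos': array([ 1.15996070e+00,  5.33080149e-02,  1.61412189e+00,  1.29096710e-05,
        1.47599922e+00, -1.18979730e-01]), 'joint_vel': array([ 0.00146172, -0.00222113, -0.00391861, -0.00143349,  0.00141591,
        0.00015576]), 'joint_efforts': array([ 1.19692227e-04, -3.94906461e+01, -3.71363926e+01, -5.77649757e-05,
        3.96544041e-03,  2.52710851e-05]), 'tool_pos': array([0.17960539, 0.59809211, 0.24419607]), 'tool_rot': array([-2.46613597e-04,  1.45411128e-01,  9.89370891e-01, -8.84521635e-04]), 'contact_force': array([ 0.5829194 , -0.40789074, -0.33500396]), 'ft_torque': array([0.02594684, 0.03345423, 0.00482828]), 'grasp_force': 0.0, 'gripper_width': 1.0004879764499368}
```

View pics/scene1.png

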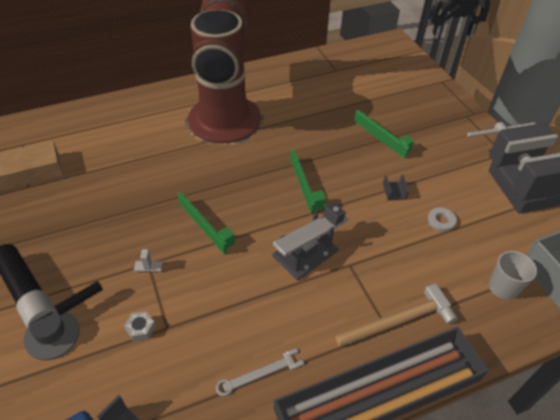

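View pics/top1.png

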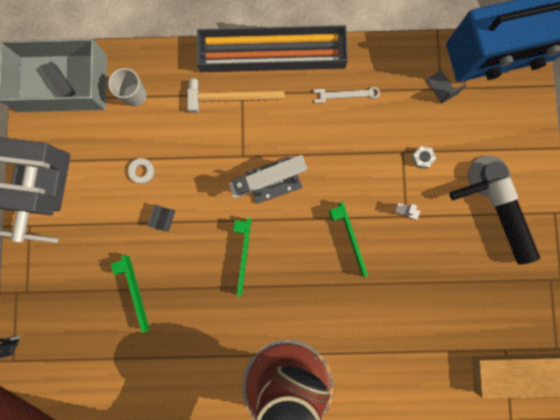

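The scene view shows the lever on its stand at (308,240), weight end at (338,213). The top view has it at (268,175), weight at (238,186). Saddle candidates in the top view are the finned piece (407,211), nut (424,157), ring (140,170) and channel (161,217). Only (407,211), which is (148,262) in the scene view, has a fin. I'll confirm that in a crop and measure.

```bash
python3 - <<'E'
from h import *
a=cv2.imread("pics/top1.png"); b=cv2.imread("pics/scene1.png")
A=cv2.resize(a[135:225,215:325],(440,360),interpolation=2); B=cv2.resize(a[190:235,380:435],(330,270),interpolation=2)
C=cv2.resize(b[235:285,120:180],(330,275),interpolation=2)
o=np.zeros((560,780,3),np.uint8); o[:360,:440]=A; o[:270,445:775]=B; o[280:555,445:775]=C
cv2.imwrite("pics/c1.png",o)
w=np.load("top1.npy")
def box(n,u0,u1,v0,v1,lo,hi):
    p=w[v0:v1,u0:u1].reshape(-1,3); p=p[(p[:,2]>lo)&(p[:,2]<hi)]
    if len(p)<5: print(n,len(p)); return
    r=cv2.minAreaRect((p[:,:2]*1000).astype(np.float32)); print(n,len(p),p.mean(0).round(4),np.round(r[0]),np.round(r[1]),round(r[2],1),"z",np.percentile(p[:,2],[5,95]).round(4))
box("saddleall",390,425,195,225,.004,.08); box("fin",390,425,195,225,.04,.08);box("plate",390,425,195,225,.008,.018)
box("lever",220,315,145,210,.06,.2); box("wt",220,315,145,210,.1,.2)
box("base",220,315,145,210,.006,.018)
p=w[145:210,220:315].reshape(-1,3); q=p[(p[:,2]>.06)]
for t in range(60,140,10): print(t,((q[:,2]*1000>=t)&(q[:,2]*1000<t+10)).sum())
print(w[385,288])
E
```

```text
saddleall 369 [ 0.4432 -0.3256  0.0212] [ 445. -328.] [92. 78.] 88.3 z [0.0044 0.0623]
fin 78 [ 0.4408 -0.3257  0.0581] [ 442. -327.] [14. 25.] 67.3 z [0.0447 0.0641]
plate 146 [ 0.4413 -0.3246  0.0132] [ 440. -329.] [83. 68.] 78.1 z [0.0097 0.0162]
lever 1380 [0.5289 0.0347 0.0845] [530.  36.] [ 58. 197.] 18.1 z [0.0652 0.0987]
wt 36 [0.5222 0.0616 0.1011] [534.  28.] [ 35. 173.] 18.8 z [0.1001 0.1033]
base 743 [0.5223 0.0216 0.0125] [541.  40.] [251. 174.] 88.3 z [0.0065 0.0168]
60 113
70 352
80 429
90 450
100 36
110 0
120 0
130 0
[ 0.07900784 -0.00344933  0.29251624]
```

View pics/c1.png

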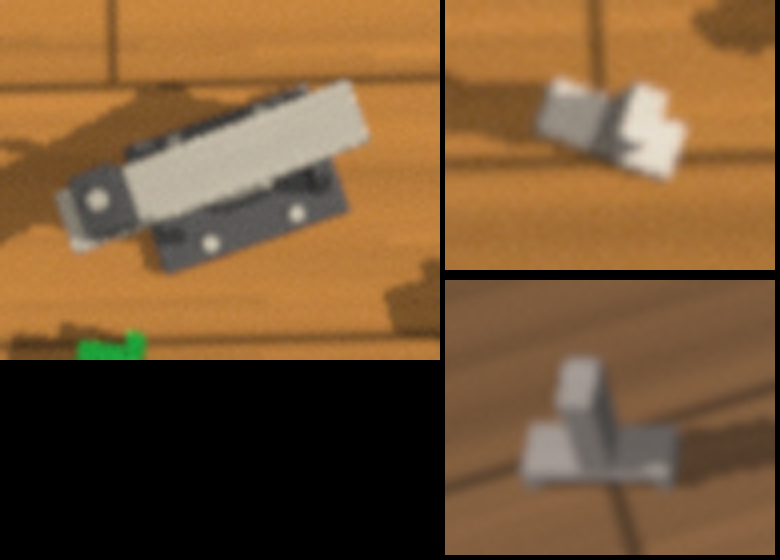

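The crops confirm the saddle: an upright light U with a central fin. In the lever crop, the dark weight is at the lower left and the stand base shows below the bar. Next I'll move to the weight end and look from close by.

```bash
cat >> h.py <<'E'
def go(pos,ydeg,ref=None):
    """shift (cm) & rotvec in tool axes to reach pos, tool down, tool y along ydeg (mod 180)"""
    s=state(); Rt=R.from_quat(np.roll(s["tool_rot"],-1)).as_matrix()
    best=None
    for k in(0,180):
        a=np.radians(ydeg+k); y=np.array([np.cos(a),np.sin(a),0]); z=np.array([0,0,-1.]); x=np.cross(y,z)
        rv=R.from_matrix(Rt.T@np.stack([x,y,z],1)).as_rotvec()
        if best is None or np.linalg.norm(rv)<np.linalg.norm(best): best=rv
    print("t",s["time"],"T",((Rt.T@(np.array(pos)-s["tool_pos"]))*100).round(2),"rv",best.round(3),"pos",s["tool_pos"].round(4),"F",s["contact_force"].round(1))
E
python3 -c "
from h import *
go((.48,.2,.26),18.1)"
```

```text
t 0.1 T [-40.22 -29.49  -1.54] rv [-0.002  0.001  0.963] pos [0.1796 0.5981 0.2442] F [ 0.6 -0.4 -0.3]
```

>>> send_rows([
  {"translation":[-4,-2.9,-0.4],"delta_rot":[0,0,0.1],"jaw":4},
  {"translation":[-8,-5.9,-0.8],"delta_rot":[0,0,0.22],"jaw":0},
  {"translation":[-12,-8.8,-1],"delta_rot":[0,0,0.35],"jaw":0},
  {"translation":[-16,-11.7,-1.5],"delta_rot":[0,0,0.48],"jaw":0},
  {"translation":[-20,-14.7,-1.5],"delta_rot":[0,0,0.6],"jaw":0},
  {"translation":[-24,-17.6,-1.5],"delta_rot":[0,0,0.73],"jaw":0},
  {"translation":[-28,-20.5,-1.5],"delta_rot":[0,0,0.85],"jaw":0},
  {"translation":[-32,-23.5,-1.5],"delta_rot":[0,0,0.963],"jaw":0},
])

```text
time: 0.9
tool_pos: [0.4192, 0.2796, 0.26]
tool_rot: [-0.0, 0.589, 0.808, -0.0]
contact_force: [0.6, 0.1, 1.6]
gripper_width: 0.002
grasp_force: 0.0
```

```bash
python3 -c "
from h import *
f=grab('wrist'); cv2.imwrite('pics/w1.png',f['pixels']); np.save('w1.npy',f['w'])
go((.48,.2,.26),18.1)"
```

```text
t 0.95 T [-8.77  3.22  0.05] rv [ 0.001  0.006 -0.014] pos [0.4232 0.2742 0.2599] F [ 3.8 -3.4  0.2]
```

View pics/w1.png

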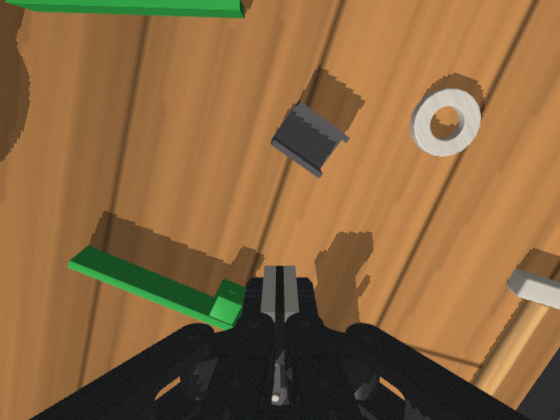

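The wrist view looks away from the stand: image up is stand +x, with the channel at (310,138) and ring at (447,123). A half turn would put the stand in view, so I'll check the room left in joint 6.

```bash
python3 -c "
from h import *
print(state()['joint_pos'].round(2))
f=grab('top'); w=f['w']; np.save('top2.npy',w); np.save('top2p.npy',f['pixels'])
hsv=cv2.cvtColor(f['pixels'],cv2.COLOR_BGR2HSV)
g=(hsv[...,1]<90)&(w[...,2]>.004); m=np.zeros_like(g); m[145:212,215:318]=1
x=np.array([np.cos(np.radians(108.1)),np.sin(np.radians(108.1))]); y=np.array([-x[1],x[0]]); c=np.array([.52,.02])
p=w[g&m]; 
def st(n,q):
  a=(q[:,:2]-c)@x; b=(q[:,:2]-c)@y
  r=cv2.minAreaRect((q[:,:2]*1000).astype(np.float32)); print(n,len(q),'x',np.percentile(a,[1,5,50,95,99]).round(4),'y',np.percentile(b,[1,5,50,95,99]).round(4),[np.round(i,1) for i in r])
st('base',p[(p[:,2]>.008)&(p[:,2]<.017)]); st('top',p[p[:,2]>.06])
q=p[p[:,2]>.06]; a=(q[:,:2]-c)@x; b=(q[:,:2]-c)@y
for i in np.arange(-.12,.13,.01):
  k=(abs(a-i)<.005); 
  if k.sum()>3: print(i.round(3),k.sum(),b[k].min().round(3),b[k].max().round(3),np.percentile(q[k,2],[5,50,95]).round(4))
"
```

```text
[ 0.43 -0.25  1.87 -0.01  1.52  0.13]
base 577 x [-0.0645 -0.0553  0.0001  0.0568  0.0609] y [-0.0566 -0.0546  0.0126  0.0293  0.0306] [array([533.1,  22.2]), array([ 88.7, 127.4]), np.float64(17.7)]
top 1355 x [-0.0826 -0.0748  0.0113  0.0973  0.1082] y [-0.0386 -0.0327 -0.0125  0.0057  0.014 ] [array([528.7,  36.7]), array([ 56.9, 196.1]), np.float64(18.1)]
-0.08 66 -0.034 0.005 [0.0928 0.0968 0.1008]
-0.07 65 -0.034 0.005 [0.0916 0.0955 0.0983]
-0.06 75 -0.042 0.015 [0.0768 0.0932 0.097 ]
-0.05 94 -0.041 0.015 [0.0666 0.0895 0.0954]
-0.04 65 -0.034 0.006 [0.0863 0.0897 0.0932]
-0.03 66 -0.034 0.006 [0.0847 0.088  0.0917]
-0.02 67 -0.035 0.006 [0.0814 0.0856 0.09  ]
-0.01 69 -0.033 0.006 [0.0783 0.0839 0.0868]
-0.0 68 -0.033 0.006 [0.0787 0.0825 0.0862]
0.01 65 -0.034 0.006 [0.077  0.08   0.0828]
0.02 65 -0.034 0.006 [0.0753 0.0782 0.0828]
0.03 64 -0.035 0.006 [0.0728 0.0767 0.0802]
0.04 75 -0.04 0.015 [0.0689 0.0743 0.0828]
0.05 89 -0.041 0.015 [0.0683 0.0737 0.085 ]
0.06 63 -0.034 0.006 [0.0677 0.0712 0.0747]
0.07 73 -0.032 0.006 [0.0706 0.0955 0.1007]
0.08 72 -0.033 0.006 [0.0786 0.098  0.1013]
0.09 69 -0.032 0.006 [0.0782 0.0955 0.1005]
0.1 54 -0.033 0.006 [0.061  0.0787 0.0962]
0.11 31 -0.033 0.006 [0.0602 0.062  0.0649]
```

The top camera's depth gives a clean profile. The base measures 89x127 mm, centred at (.533,.022), with stand x at 108°. The forks and the bar's 0.18 rad slope also fit. The lever origin sits at about +15 mm, so it needs roughly a 40 mm push. Now I'll go to the weight end.

```bash
cat >> h.py <<'E'
X=np.array([np.cos(np.radians(108.1)),np.sin(np.radians(108.1))]); Y=np.array([-X[1],X[0]]); C=np.array([.533,.0225])
def P(a,z,b=0): return (*(C+a*X+b*Y),z)
def look(save=None):
    f=grab("top"); w=f["w"]
    hsv=cv2.cvtColor(f["pixels"],cv2.COLOR_BGR2HSV)
    m=np.zeros(w.shape[:2],bool); m[140:215,205:320]=1
    p=w[m&(hsv[...,1]<90)&(w[...,2]>.05)]
    a=(p[:,:2]-C)@X; b=(p[:,:2]-C)@Y
    for i in np.arange(-.15,.12,.01):
        k=(abs(a-i)<.005)&(abs(b)<.012)
        if k.sum()>5: print(f"{i:.2f}:{np.median(p[k,2])*1000:.0f}",end=" ")
    k=(abs(b)<.015)&(p[:,2]>.06); print("\n-end",np.sort(a[k])[2:5].round(4))
    k=(a>-.10)&(a<.02)&(abs(b)<.015)
    sl=np.polyfit(a[k],p[k,2],1); print("slope",sl.round(4),"t",state()["time"])
    if save: cv2.imwrite(save,f["pixels"])
    return f
E
python3 -c "
from h import *
look(); go(P(.165,.12),18.1); go(P(.165,.062),18.1)"
```

```text
-0.08:98 -0.07:96 -0.06:94 -0.05:91 -0.04:91 -0.03:88 -0.02:87 -0.01:84 0.00:83 0.01:80 0.02:78 0.03:76 0.04:75 0.05:73 0.06:71 0.07:88 0.08:99 0.09:97 0.10:93 0.11:63 
-end [-0.0827 -0.0826 -0.0819]
slope [-0.1928  0.0825] t 1.05
t 1.05 T [-11.41   2.85  13.98] rv [-0.001  0.    -0.005] pos [0.4198 0.2792 0.2598] F [ 0.4  0.1 -0.1]
t 1.05 T [-11.41   2.85  19.78] rv [-0.001  0.    -0.005] pos [0.4198 0.2792 0.2598] F [ 0.4  0.1 -0.1]
```

>>> send_rows([
  {"translation":[-3,0.7,3.5],"delta_rot":[0,0,0],"jaw":0},
  {"translation":[-6,1.4,7],"delta_rot":[0,0,0],"jaw":0},
  {"translation":[-9,2.1,10.5],"delta_rot":[0,0,0],"jaw":0},
  {"translation":[-11.4,2.9,14],"delta_rot":[0,0,0],"jaw":0},
  {"translation":[-11.4,2.9,17],"delta_rot":[0,0,0],"jaw":0},
  {"translation":[-11.4,2.9,19.8],"delta_rot":[0,0,0],"jaw":0},
  {"translation":[-12.5,2.9,19.8],"delta_rot":[0,0,0],"jaw":0},
  {"translation":[-13.5,2.9,19.8],"delta_rot":[0,0,0],"jaw":0},
])

```text
time: 1.85
tool_pos: [0.4878, 0.1624, 0.0622]
tool_rot: [-0.0, 0.586, 0.81, -0.0]
contact_force: [0.3, -0.4, 0.8]
gripper_width: 0.0
grasp_force: 0.0
```

```bash
python3 -c "
from h import *
look('pics/t3.png'); go(P(.09,.062),18.1)"
```

```text
-0.08:98 -0.07:96 -0.06:94 -0.05:92 -0.04:90 -0.03:89 -0.02:87 -0.01:86 0.00:82 0.01:81 0.02:79 0.03:77 0.04:76 0.05:73 0.06:71 0.07:90 0.08:101 0.09:100 0.10:93 0.11:63 
-end [-0.0824 -0.0824 -0.0821]
slope [-0.1887  0.0828] t 1.9
t 1.9 T [-5.54 -0.18  0.17] rv [0.002 0.001 0.001] pos [0.4895 0.1613 0.0637] F [ 0.4 -2.  -0.6]
```

>>> send_rows([
  {"translation":[-0.8,-0.1,0],"delta_rot":[0,0,0],"jaw":0},
  {"translation":[-1.3,-0.1,0],"delta_rot":[0,0,0],"jaw":0},
  {"translation":[-1.8,-0.1,0],"delta_rot":[0,0,0],"jaw":0},
  {"translation":[-2.3,-0.1,0],"delta_rot":[0,0,0],"jaw":0},
  {"translation":[-2.8,-0.2,0],"delta_rot":[0,0,0],"jaw":0},
  {"translation":[-3.2,-0.2,0],"delta_rot":[0,0,0],"jaw":0},
  {"translation":[-3.6,-0.2,0],"delta_rot":[0,0,0],"jaw":0},
  {"translation":[-4,-0.2,0],"delta_rot":[0,0,0],"jaw":0},
])

```text
time: 2.7
tool_pos: [0.4983, 0.1269, 0.0634]
tool_rot: [-0.003, 0.587, 0.809, 0.003]
contact_force: [-4.8, 15.0, 6.0]
gripper_width: 0.001
grasp_force: 8.0
```

```bash
python3 -c "
from h import *
look(); go(P(.09,.062),18.1)"
```

```text
-0.10:110 -0.09:108 -0.08:106 -0.07:103 -0.06:101 -0.05:98 -0.04:97 -0.03:93 -0.02:91 -0.01:88 0.00:86 0.01:84 0.02:81 0.03:79 0.04:77 0.05:80 0.06:98 
-end [-0.096  -0.0957 -0.0954]
slope [-0.2479  0.0857] t 2.75
t 2.75 T [-1.93  0.04  0.14] rv [ 0.002 -0.007 -0.001] pos [0.4987 0.1262 0.0635] F [-4.7 11.6  6.9]
```

Pushing low on the end face pivots the lever on the fork: slope is now 0.25 and the underside has come off the crest. I'll back off, raise the fingers to the weight's face, and push there.

>>> send_rows([
  {"translation":[0.4,0,0],"delta_rot":[0,0,0],"jaw":0},
  {"translation":[0.8,0,0],"delta_rot":[0,0,0],"jaw":0},
  {"translation":[1.5,0,0],"delta_rot":[0,0,0],"jaw":0},
  {"translation":[2.5,0,0],"delta_rot":[0,0,0],"jaw":0},
  {"translation":[2.5,0,-2],"delta_rot":[0,0,0],"jaw":0},
  {"translation":[2.5,0,-3.8],"delta_rot":[0,0,0],"jaw":0},
  {"translation":[2.5,0,-3.8],"delta_rot":[0,0,0],"jaw":0},
  {"translation":[2.5,0,-3.8],"delta_rot":[0,0,0],"jaw":0},
])

```text
time: 3.55
tool_pos: [0.4909, 0.1476, 0.1002]
tool_rot: [0.0, 0.587, 0.81, 0.0]
contact_force: [0.2, 0.1, 0.3]
gripper_width: 0.001
grasp_force: 0.0
```

```bash
python3 -c "
from h import *
look(); go(P(.10,.1),18.1)"
```

```text
-0.10:100 -0.09:100 -0.08:97 -0.07:96 -0.06:94 -0.05:92 -0.04:90 -0.03:88 -0.02:86 -0.01:85 0.00:83 0.01:81 0.02:79 0.03:77 0.04:75 0.05:76 0.06:102 0.07:388 0.08:99 0.09:65 
-end [-0.0986 -0.0985 -0.0984]
slope [-0.1854  0.0826] t 3.6
t 3.6 T [-3.19  0.17 -0.06] rv [-0.001 -0.     0.   ] pos [0.4904 0.1474 0.0994] F [ 0.6  0.3 -0.3]
```

>>> send_rows([
  {"translation":[-1,0.2,0],"delta_rot":[0,0,0],"jaw":0},
  {"translation":[-2,0.2,0],"delta_rot":[0,0,0],"jaw":0},
  {"translation":[-2.5,0.2,0],"delta_rot":[0,0,0],"jaw":0},
  {"translation":[-2.7,0.2,0],"delta_rot":[0,0,0],"jaw":0},
  {"translation":[-2.9,0.2,0],"delta_rot":[0,0,0],"jaw":0},
  {"translation":[-3.1,0.2,0],"delta_rot":[0,0,0],"jaw":0},
  {"translation":[-3.3,0.2,0],"delta_rot":[0,0,0],"jaw":0},
  {"translation":[-3.5,0.2,0],"delta_rot":[0,0,0],"jaw":0},
])

```text
time: 4.4
tool_pos: [0.5035, 0.1152, 0.1004]
tool_rot: [-0.001, 0.587, 0.81, 0.001]
contact_force: [-1.7, 6.6, 1.5]
gripper_width: -0.001
grasp_force: 3.3
```

```bash
python3 -c "
from h import *
look(); go(P(.09,.1),18.1)"
```

```text
-0.10:101 -0.09:99 -0.08:97 -0.07:95 -0.06:94 -0.05:92 -0.04:90 -0.03:89 -0.02:86 -0.01:85 0.00:83 0.01:81 0.02:79 0.03:79 0.04:78 0.05:74 
-end [-0.0986 -0.0985 -0.0983]
slope [-0.1795  0.0826] t 4.45
t 4.45 T [-0.74 -0.09  0.04] rv [ 0.    -0.003 -0.   ] pos [0.5035 0.1154 0.1004] F [-1.3  4.3  1.3]
```

>>> send_rows([
  {"translation":[-0.3,0,0],"delta_rot":[0,0,0],"jaw":0},
  {"translation":[-0.6,0,0],"delta_rot":[0,0,0],"jaw":0},
  {"translation":[-0.8,0,0],"delta_rot":[0,0,0],"jaw":0},
  {"translation":[-1,0,0],"delta_rot":[0,0,0],"jaw":0},
  {"translation":[-1.2,0,0],"delta_rot":[0,0,0],"jaw":0},
  {"translation":[-1.2,0,0],"delta_rot":[0,0,0],"jaw":0},
  {"translation":[-0.9,0,0],"delta_rot":[0,0,0],"jaw":0},
  {"translation":[-0.4,0,0],"delta_rot":[0,0,0],"jaw":0},
])

```text
time: 5.25
tool_pos: [0.5052, 0.1108, 0.1006]
tool_rot: [0.001, 0.587, 0.81, -0.0]
contact_force: [0.0, -0.7, -0.9]
gripper_width: -0.001
grasp_force: 0.0
```

```bash
python3 -c "
from h import *
look(); go(P(.09,.1),18.1)"
```

```text
-0.11:101 -0.10:101 -0.09:98 -0.08:97 -0.07:95 -0.06:94 -0.05:92 -0.04:90 -0.03:88 -0.02:86 -0.01:84 0.00:82 0.01:81 0.02:79 0.03:388 0.04:76 0.05:103 
-end [-0.1074 -0.1074 -0.1073]
slope [-0.1827  0.0825] t 5.3
t 5.3 T [-0.32 -0.07  0.02] rv [-0.     0.     0.001] pos [0.5047 0.1113 0.1002] F [ 0.4  0.1 -0.7]
```

>>> send_rows([
  {"translation":[-0.5,0,0],"delta_rot":[0,0,0],"jaw":0},
  {"translation":[-0.8,0,0],"delta_rot":[0,0,0],"jaw":0},
  {"translation":[-1,0,0],"delta_rot":[0,0,0],"jaw":0},
  {"translation":[-1.2,0,0],"delta_rot":[0,0,0],"jaw":0},
  {"translation":[-1.4,0,0],"delta_rot":[0,0,0],"jaw":0},
  {"translation":[-1.4,0,0],"delta_rot":[0,0,0],"jaw":0},
  {"translation":[-1.1,0,0],"delta_rot":[0,0,0],"jaw":0},
  {"translation":[-0.4,0,0],"delta_rot":[0,0,0],"jaw":0},
])

```text
time: 6.1
tool_pos: [0.5064, 0.1064, 0.1003]
tool_rot: [0.0, 0.587, 0.809, -0.0]
contact_force: [0.2, -0.8, -0.0]
gripper_width: -0.0
grasp_force: 0.0
```

```bash
python3 -c "
from h import *
look(); go(P(.09,.1),18.1)"
```

```text
-0.12:86 -0.11:86 -0.10:85 -0.09:85 -0.08:85 -0.07:84 -0.06:84 -0.05:83 -0.04:84 -0.03:83 -0.02:82 -0.01:82 0.00:82 0.01:82 0.02:82 0.03:96 0.04:109 
-end [-0.117  -0.1169 -0.1166]
slope [-0.0376  0.0816] t 6.15
t 6.15 T [ 0.1  -0.05  0.  ] rv [-0.001  0.    -0.   ] pos [0.5058 0.1073 0.1   ] F [-0.9  0.1 11.2]
```

>>> send_rows([
  {"translation":[0.5,0,-0.2],"delta_rot":[0,0,0],"jaw":0},
  {"translation":[1.5,0,-0.4],"delta_rot":[0,0,0],"jaw":0},
  {"translation":[2.5,0,-0.4],"delta_rot":[0,0,0],"jaw":0},
  {"translation":[2.5,0,-0.4],"delta_rot":[0,0,0],"jaw":0},
  {"translation":[2.5,0,-0.4],"delta_rot":[0,0,0],"jaw":0},
  {"translation":[2.5,0,-0.4],"delta_rot":[0,0,0],"jaw":0},
  {"translation":[2.5,0,-0.4],"delta_rot":[0,0,0],"jaw":0},
  {"translation":[2.5,0,-0.4],"delta_rot":[0,0,0],"jaw":0},
])

```text
time: 6.95
tool_pos: [0.4985, 0.1306, 0.1042]
tool_rot: [-0.0, 0.587, 0.809, -0.0]
contact_force: [0.1, 0.3, 0.0]
gripper_width: 0.003
grasp_force: 0.0
```

>>> send_rows([
  {"translation":[0,0,0],"delta_rot":[0,0,0],"jaw":0},
  {"translation":[0,0,0],"delta_rot":[0,0,0],"jaw":0},
  {"translation":[0,0,0],"delta_rot":[0,0,0],"jaw":0},
  {"translation":[0,0,0],"delta_rot":[0,0,0],"jaw":0},
  {"translation":[0,0,0],"delta_rot":[0,0,0],"jaw":0},
  {"translation":[0,0,0],"delta_rot":[0,0,0],"jaw":0},
  {"translation":[0,0,0],"delta_rot":[0,0,0],"jaw":0},
  {"translation":[0,0,0],"delta_rot":[0,0,0],"jaw":0},
])

```text
time: 7.75
tool_pos: [0.4984, 0.1308, 0.1043]
tool_rot: [-0.0, 0.587, 0.81, -0.0]
contact_force: [-0.0, -0.0, -0.1]
gripper_width: 0.0
grasp_force: 0.0
```

>>> send_rows([
  {"translation":[0,0,0],"delta_rot":[0,0,0],"jaw":0},
  {"translation":[0,0,0],"delta_rot":[0,0,0],"jaw":0},
  {"translation":[0,0,0],"delta_rot":[0,0,0],"jaw":0},
  {"translation":[0,0,0],"delta_rot":[0,0,0],"jaw":0},
  {"translation":[0,0,0],"delta_rot":[0,0,0],"jaw":0},
  {"translation":[0,0,0],"delta_rot":[0,0,0],"jaw":0},
  {"translation":[0,0,0],"delta_rot":[0,0,0],"jaw":0},
  {"translation":[0,0,0],"delta_rot":[0,0,0],"jaw":0},
])

```text
time: 8.55
tool_pos: [0.4984, 0.1308, 0.1043]
tool_rot: [0.0, 0.587, 0.81, 0.0]
contact_force: [-0.1, -0.9, 0.1]
gripper_width: -0.002
grasp_force: 0.0
```

```bash
python3 -c "
from h import *
look(); go(P(.09,.1),18.1)"
```

```text
-0.12:80 -0.11:80 -0.10:80 -0.09:80 -0.08:80 -0.07:81 -0.06:81 -0.05:80 -0.04:81 -0.03:81 -0.02:81 -0.01:81 0.00:82 0.01:81 0.02:81 0.03:82 0.04:112 0.05:391 0.06:112 0.07:82 
-end [-0.1179 -0.1177 -0.1171]
slope [0.0084 0.0812] t 8.6
t 8.6 T [-2.37 -0.08  0.43] rv [0. 0. 0.] pos [0.4984 0.1308 0.1043] F [-0.3  0.3 -0.6]
```

It's level: slope 0.008, bar top at 80–82 mm along its length, hand clear. Going for the saddle now.

```bash
python3 -c "
from h import *
go((.441,-.326,.2),67.3)"
```

```text
t 8.6 T [-41.63 -19.65  -9.57] rv [ 0.     0.    -0.859] pos [0.4984 0.1308 0.1043] F [-0.3  0.3 -0.6]
```

>>> send_rows([
  {"translation":[0,0,-4.5],"delta_rot":[0,0,0],"jaw":0},
  {"translation":[0,0,-9],"delta_rot":[0,0,0],"jaw":0},
  {"translation":[-3,-1,-12],"delta_rot":[0,0,-0.1],"jaw":0},
  {"translation":[-7.5,-3,-12],"delta_rot":[0,0,-0.2],"jaw":0},
  {"translation":[-12,-5.2,-12],"delta_rot":[0,0,-0.3],"jaw":0},
  {"translation":[-16.5,-7.4,-12],"delta_rot":[0,0,-0.4],"jaw":0},
  {"translation":[-21,-9.6,-12],"delta_rot":[0,0,-0.5],"jaw":3},
  {"translation":[-25.5,-11.8,-12],"delta_rot":[0,0,-0.6],"jaw":4},
])

```text
time: 9.4
tool_pos: [0.4649, -0.1498, 0.2246]
tool_rot: [0.0, 0.32, 0.948, -0.0]
contact_force: [0.3, -0.2, 0.1]
gripper_width: 0.332
grasp_force: 0.0
```

```bash
python3 -c "
from h import *
look();go((.441,-.326,.2),67.3)"
```

```text
-0.12:81 -0.11:81 -0.10:82 -0.09:81 -0.08:81 -0.07:81 -0.06:81 -0.05:82 -0.04:82 -0.03:81 -0.02:82 -0.01:82 0.00:81 0.01:81 0.02:81 0.03:82 0.04:111 0.05:113 0.06:111 0.07:82 0.08:81 
-end [-0.1172 -0.1171 -0.1171]
slope [-0.0034  0.0812] t 9.45
t 9.45 T [ -8.49 -14.85   2.57] rv [-0.005  0.003 -0.257] pos [ 0.4639 -0.1563  0.2247] F [-1.4 -4.7 -0.3]
```

>>> send_rows([
  {"translation":[-2.1,-3.7,0.7],"delta_rot":[0,0,-0.1],"jaw":5},
  {"translation":[-4.2,-7.4,1.4],"delta_rot":[0,0,-0.2],"jaw":5},
  {"translation":[-6.3,-11.1,2],"delta_rot":[0,0,-0.257],"jaw":5},
  {"translation":[-9,-14.8,2.5],"delta_rot":[0,0,-0.257],"jaw":5},
  {"translation":[-12.5,-14.8,4],"delta_rot":[0,0,-0.257],"jaw":5},
  {"translation":[-12.5,-14.8,5],"delta_rot":[0,0,-0.257],"jaw":5},
  {"translation":[-12.5,-14.8,5],"delta_rot":[0,0,-0.257],"jaw":5},
  {"translation":[-12.5,-14.8,5],"delta_rot":[0,0,-0.257],"jaw":5},
])

```text
time: 10.25
tool_pos: [0.4743, -0.3404, 0.1741]
tool_rot: [-0.0, 0.197, 0.98, 0.0]
contact_force: [-0.0, -0.1, 0.3]
gripper_width: 0.586
grasp_force: 0.0
```

```bash
python3 -c "
from h import *
f=grab('wrist'); w=f['w']; cv2.imwrite('pics/w2.png',f['pixels'])
d=np.hypot(w[...,0]-.441,w[...,1]+.326)
for lo,hi in((.05,.075),(.008,.018)):
  p=w[(d<.05)&(w[...,2]>lo)&(w[...,2]<hi)]
  r=cv2.minAreaRect((p[:,:2]*1000).astype(np.float32)); print(len(p),p.mean(0).round(4),[np.round(i,1) for i in r],np.percentile(p[:,2],[5,95]).round(4))
go((.441,-.326,.10),67.3)"
```

```text
743 [ 0.4396 -0.3254  0.0608] [array([ 440.4, -325.7]), array([13.7, 23.8]), np.float64(68.4)] [0.0577 0.0622]
1726 [ 0.4401 -0.3255  0.0131] [array([ 440.8, -325.7]), array([60.1, 24.4]), np.float64(67.5)] [0.0118 0.0143]
t 10.3 T [3.66 0.04 7.49] rv [-0.     0.    -0.001] pos [ 0.4746 -0.3405  0.1749] F [ 0.7  0.7 -0.1]
```

View pics/w2.png

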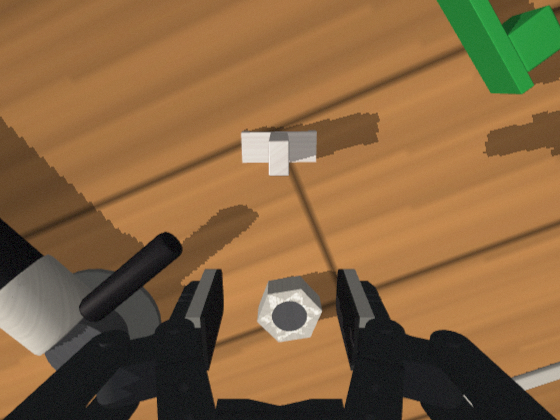

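The wrist view shows the finned saddle at (278,152). Its plate measures 60x24.4 mm and the fin 13.7x23.8 mm, both as specified, centred at (.4405,-.3257). Descending to grip the fin.

>>> send_rows([
  {"translation":[2,0,2],"delta_rot":[0,0,-0.01],"jaw":5},
  {"translation":[3.7,0,5],"delta_rot":[0,0,-0.01],"jaw":5},
  {"translation":[3.7,0,9],"delta_rot":[0,0,-0.01],"jaw":5},
  {"translation":[3.7,0,12],"delta_rot":[0,0,-0.01],"jaw":5},
  {"translation":[3.7,0,13.4],"delta_rot":[0,0,-0.01],"jaw":5},
  {"translation":[3.7,0,13.4],"delta_rot":[0,0,-0.01],"jaw":4},
  {"translation":[3.7,0,13.4],"delta_rot":[0,0,-0.01],"jaw":0},
  {"translation":[3.7,0,13.4],"delta_rot":[0,0,-0.01],"jaw":0},
])

```text
time: 11.1
tool_pos: [0.4421, -0.3284, 0.0431]
tool_rot: [0.002, 0.193, 0.981, -0.001]
contact_force: [-0.9, 0.2, 2.0]
gripper_width: 0.155
grasp_force: 59.2
```

>>> send_rows([
  {"translation":[0,0,0],"delta_rot":[0,0,0],"jaw":0},
  {"translation":[0,0,0],"delta_rot":[0,0,0],"jaw":0},
  {"translation":[0,0,0],"delta_rot":[0,0,0],"jaw":0},
  {"translation":[0,0,-2],"delta_rot":[0,0,0],"jaw":0},
  {"translation":[0,0,-6],"delta_rot":[0,0,0],"jaw":0},
  {"translation":[0,0,-10],"delta_rot":[0,0,0],"jaw":0},
  {"translation":[0,0,-15],"delta_rot":[0,0,0],"jaw":0},
  {"translation":[0,0,-17],"delta_rot":[0,0,0],"jaw":0},
])

```text
time: 11.9
tool_pos: [0.4421, -0.3287, 0.2168]
tool_rot: [0.004, 0.193, 0.981, -0.003]
contact_force: [0.9, -0.2, -0.7]
gripper_width: 0.157
grasp_force: 58.8
```

```bash
python3 -c "
from h import *
look();go(P(-.002,.2),18.1)
f=grab('top');w=f['w'];p=w[140:215,205:320].reshape(-1,3);p=p[p[:,2]>.075]
q=p[(p[:,2]<.086)]
r=cv2.minAreaRect((q[:,:2]*1000).astype(np.float32));print([np.round(i,1) for i in r])
a=(q[:,:2]-C)@X;b=(q[:,:2]-C)@Y
for s in (-1,1):
  k=(abs(a-s*.05)<.015)&(abs(b)>.0235)
  print('prongs',s,a[k].min(),a[k].max(),b[k].min(),b[k].max(),k.sum())
for i in (-.1,-.08,-.06,-.03,-.01,.01,.03):
  k=abs(a-i)<.006; print(i,np.percentile(b[k],[3,97]).round(4))
"
```

```text
-0.12:82 -0.11:81 -0.10:81 -0.09:81 -0.08:81 -0.07:81 -0.06:81 -0.05:81 -0.04:80 -0.03:81 -0.02:82 -0.01:82 0.00:81 0.01:81 0.02:80 0.03:82 0.04:111 0.05:113 0.06:111 0.07:81 0.08:81 
-end [-0.1176 -0.1174 -0.1173]
slope [-0.0026  0.0811] t 11.95
t 11.95 T [ 4.86 35.84  1.67] rv [0.001 0.013 0.867] pos [ 0.4429 -0.3294  0.219 ] F [ 0.9 -1.6  1.2]
[array([540. ,   4.9]), array([ 58.5, 199.7]), np.float64(18.0)]
prongs -1 -0.055745942149678096 -0.04468402778799194 -0.03037844278391532 0.028144065972347095 23
prongs 1 0.04327585531748761 0.05436874918922388 -0.02915897264254778 0.027983989753562404 13
-0.1 [-0.0172  0.0203]
-0.08 [-0.0173  0.0196]
-0.06 [-0.0225  0.0238]
-0.03 [-0.0187  0.0192]
-0.01 [-0.0193  0.0182]
0.01 [-0.0188  0.018 ]
0.03 [-0.0208  0.0175]
```

```bash
python3 -c "
from h import *
s=state();f=grab('wrist'); w=f['w']; cv2.imwrite('pics/w3.png',f['pixels'])
Rt=R.from_quat(np.roll(s['tool_rot'],-1)).as_matrix(); l=(w-s['tool_pos'])@Rt
k=(abs(l[...,0])<.03)&(abs(l[...,1])<.045)&(l[...,2]>.018)&(l[...,2]<.055)
p=l[k]; print(k.sum(),p.min(0).round(4),p.max(0).round(4))
for i in np.arange(.018,.055,.003):
  q=p[abs(p[:,2]-i)<.0015]
  if len(q)>5: print(i.round(3),len(q),np.percentile(q,[2,98],axis=0).round(4)[:,:2].tolist())
"
```

```text
4284 [-0.0097 -0.0292  0.018 ] [0.0151 0.0311 0.0417]
0.018 39 [[0.0137, -0.0053], [0.0149, 0.0075]]
0.021 84 [[0.0138, -0.0057], [0.0148, 0.0072]]
0.024 80 [[0.0137, -0.0054], [0.015, 0.0076]]
0.027 97 [[-0.0068, -0.0251], [0.0148, 0.0284]]
0.03 3500 [[-0.0081, -0.0283], [0.0145, 0.0301]]
0.033 301 [[0.0053, -0.0278], [0.0147, 0.0299]]
0.036 104 [[0.0138, -0.0288], [0.0147, 0.0303]]
0.039 55 [[0.0128, -0.0284], [0.0147, 0.0308]]
0.042 24 [[0.014, -0.0288], [0.0144, 0.0305]]
```

View pics/w3.png

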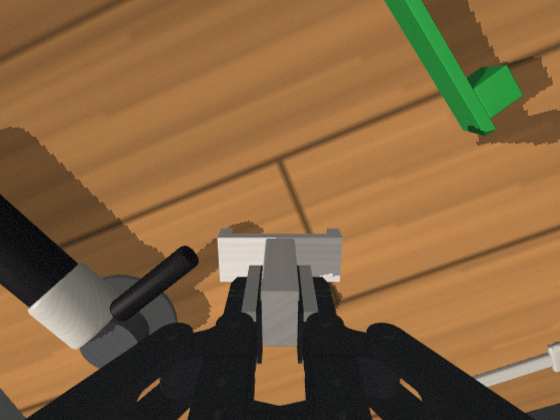

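The wrist view shows the saddle square in the jaws, plate at (280,258). In the tool frame its centre is (+2.6, +1) mm and its leg ends are 42 mm ahead of the TCP. Carrying it to above the crest.

>>> send_rows([
  {"translation":[0.5,4,0.5],"delta_rot":[0,0,0.12],"jaw":0},
  {"translation":[1,8.2,1],"delta_rot":[0,0,0.24],"jaw":0},
  {"translation":[1.7,12.5,1.5],"delta_rot":[0,0,0.36],"jaw":0},
  {"translation":[2.2,16.9,1.6],"delta_rot":[0,0,0.48],"jaw":0},
  {"translation":[2.8,21.3,1.6],"delta_rot":[0,0,0.6],"jaw":0},
  {"translation":[3.4,25.7,1.6],"delta_rot":[0,0,0.72],"jaw":0},
  {"translation":[4,30,1.6],"delta_rot":[0,0,0.82],"jaw":0},
  {"translation":[4.6,33.5,1.6],"delta_rot":[0,0,0.867],"jaw":0},
])

```text
time: 12.85
tool_pos: [0.523, 0.0029, 0.1908]
tool_rot: [-0.002, 0.588, 0.809, -0.001]
contact_force: [0.3, 0.6, -1.1]
gripper_width: 0.151
grasp_force: 59.0
```

```bash
python3 -c "
from h import *
go(P(-.005,.145,.0007),17.8)"
```

```text
t 12.85 T [1.05 1.51 4.58] rv [-0.005 -0.002  0.004] pos [0.523  0.0029 0.1908] F [ 0.3  0.6 -1.1]
```

>>> send_rows([
  {"translation":[0.5,0.8,0.5],"delta_rot":[0,0,0],"jaw":0},
  {"translation":[1,1.5,1],"delta_rot":[-0.005,0,0.004],"jaw":0},
  {"translation":[1.05,1.5,2],"delta_rot":[-0.005,-0.002,0.004],"jaw":0},
  {"translation":[1.05,1.5,3],"delta_rot":[-0.005,-0.002,0.004],"jaw":0},
  {"translation":[1.05,1.5,4],"delta_rot":[-0.005,-0.002,0.004],"jaw":0},
  {"translation":[1.05,1.5,4.5],"delta_rot":[-0.005,-0.002,0.004],"jaw":0},
  {"translation":[1.05,1.5,4.5],"delta_rot":[-0.005,-0.002,0.004],"jaw":0},
  {"translation":[1.05,1.5,4.5],"delta_rot":[-0.005,-0.002,0.004],"jaw":0},
])

```text
time: 13.65
tool_pos: [0.5356, 0.0147, 0.1494]
tool_rot: [0.002, 0.589, 0.808, 0.001]
contact_force: [0.7, 0.2, -0.5]
gripper_width: 0.15
grasp_force: 59.0
```

```bash
python3 -c "
from h import *
go(P(-.005,.145,.0007),17.8)
f=grab('wrist'); w=f['w']; cv2.imwrite('pics/w4.png',f['pixels'])
a=(w[...,:2]-C)@X; b=(w[...,:2]-C)@Y; z=w[...,2]
for n,lo,hi,al,ah in (('bar',.07,.09,.012,.04),('wt',.1,.118,.03,.08),('plate',.108,.119,-.025,.015),('prong',.079,.088,.04,.058)):
  k=(z>lo)&(z<hi)&(a>al)&(a<ah)&(abs(b)<.04); q=np.c_[a[k],b[k],z[k]]
  if len(q): print(n,len(q),np.percentile(q,[2,50,98],axis=0).round(4).tolist())
"
```

```text
t 13.65 T [ 0.33 -0.08  0.44] rv [0.005 0.002 0.001] pos [0.5356 0.0147 0.1494] F [ 0.7  0.2 -0.5]
bar 1895 [[0.0123, -0.0208, 0.0798], [0.0201, -0.0014, 0.0811], [0.0278, 0.0174, 0.0825]]
wt 5575 [[0.0358, -0.0214, 0.1088], [0.0511, -0.0023, 0.1111], [0.0646, 0.0166, 0.1146]]
plate 1227 [[-0.0144, -0.0303, 0.1094], [0.0056, 0.0083, 0.1184], [0.0073, 0.028, 0.119]]
prong 460 [[0.0453, -0.0298, 0.0806], [0.0512, 0.0224, 0.0839], [0.0568, 0.0274, 0.0852]]
```

View pics/w4.png

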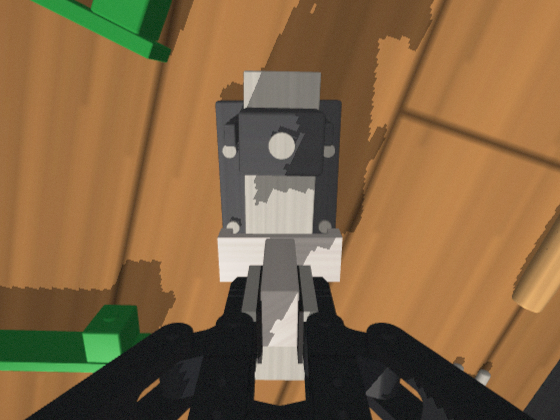

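The wrist view shows the saddle plate at (280,258) straddling the bar evenly, with the weight at (280,140) ahead of it. The saddle needs 3 mm more along +x. Lowering gently.

>>> send_rows([
  {"translation":[0.3,0,0.4],"delta_rot":[0.005,0.002,0],"jaw":0},
  {"translation":[0.35,0.05,0.9],"delta_rot":[0.005,0.002,0],"jaw":0},
  {"translation":[0.35,0.05,1.4],"delta_rot":[0.005,0.002,0],"jaw":0},
  {"translation":[0.35,0.05,1.9],"delta_rot":[0.005,0.002,0],"jaw":0},
  {"translation":[0.35,0.05,2.3],"delta_rot":[0.005,0.002,0],"jaw":0},
  {"translation":[0.35,0.05,2.6],"delta_rot":[0.005,0.002,0],"jaw":0},
  {"translation":[0.35,0.05,2.8],"delta_rot":[0.005,0.002,0],"jaw":0},
  {"translation":[0.35,0.05,2.9],"delta_rot":[0.005,0.002,0],"jaw":0},
])

```text
time: 14.5
tool_pos: [0.5351, 0.0185, 0.1201]
tool_rot: [-0.0, 0.589, 0.808, -0.0]
contact_force: [0.3, -0.6, -1.3]
gripper_width: 0.154
grasp_force: 59.0
```

```bash
python3 -c "
from h import *
go(P(-.0047,.116,.0002),17.8)
f=grab('wrist'); w=f['w']
a=(w[...,:2]-C)@X; b=(w[...,:2]-C)@Y; z=w[...,2]
for n,lo,hi,al,ah in (('bar',.07,.0825,.015,.04),('wt',.1,.118,.03,.08),('plate',.083,.1,-.025,.015),('prong',.079,.088,.04,.058)):
  k=(z>lo)&(z<hi)&(a>al)&(a<ah)&(abs(b)<.04); q=np.c_[a[k],b[k],z[k]]
  if len(q): print(n,len(q),np.percentile(q,[2,50,98],axis=0).round(4).tolist())
"
```

```text
t 14.5 T [-0.03 -0.09  0.41] rv [-0.    -0.     0.001] pos [0.5351 0.0185 0.1201] F [ 0.3 -0.6 -1.3]
bar 1638 [[0.0152, -0.0208, 0.0798], [0.0205, -0.0011, 0.0811], [0.0257, 0.0174, 0.0822]]
wt 7781 [[0.036, -0.0213, 0.1067], [0.0515, -0.0025, 0.1111], [0.0648, 0.0165, 0.1146]]
plate 4139 [[-0.0113, -0.031, 0.0854], [0.0037, -0.002, 0.0901], [0.0111, 0.0274, 0.0971]]
prong 597 [[0.0453, -0.0298, 0.0801], [0.0513, 0.0224, 0.0839], [0.0568, 0.0274, 0.0852]]
```

>>> send_rows([
  {"translation":[0,0,0.1],"delta_rot":[0,0,0],"jaw":0},
  {"translation":[0,0,0.2],"delta_rot":[0,0,0],"jaw":0},
  {"translation":[0,0,0.27],"delta_rot":[0,0,0],"jaw":0},
  {"translation":[0,0,0.32],"delta_rot":[0,0,0],"jaw":0},
  {"translation":[0,0,0.35],"delta_rot":[0,0,0],"jaw":0},
  {"translation":[0,0,0.35],"delta_rot":[0,0,0],"jaw":0},
  {"translation":[0,0,0.35],"delta_rot":[0,0,0],"jaw":0},
  {"translation":[0,0,0.35],"delta_rot":[0,0,0],"jaw":0},
])

```text
time: 15.35
tool_pos: [0.5352, 0.0185, 0.1169]
tool_rot: [0.0, 0.589, 0.808, 0.0]
contact_force: [-0.3, -0.1, -0.3]
gripper_width: 0.156
grasp_force: 59.0
```

```bash
python3 -c "
from h import *
s=state(); print(s['contact_force'],s['tool_pos']); 
f=grab('wrist'); w=f['w']
a=(w[...,:2]-C)@X; b=(w[...,:2]-C)@Y; z=w[...,2]
for n,lo,hi,al,ah in (('bar',.07,.0825,.015,.04),('wt',.1,.118,.03,.08),('plate',.083,.1,-.025,.015)):
  k=(z>lo)&(z<hi)&(a>al)&(a<ah)&(abs(b)<.04); q=np.c_[a[k],b[k],z[k]]
  if len(q): print(n,len(q),np.percentile(q,[2,50,98],axis=0).round(4).tolist())
"
```

```text
[-0.29429388 -0.14762174 -0.28631814] [0.53515346 0.01852261 0.11686661]
bar 1681 [[0.0152, -0.0208, 0.0799], [0.0205, -0.0013, 0.0811], [0.0255, 0.0173, 0.0822]]
wt 8109 [[0.036, -0.0213, 0.1064], [0.0516, -0.0023, 0.1111], [0.0647, 0.0165, 0.1146]]
plate 4084 [[-0.0115, -0.0311, 0.0838], [0.0035, -0.0021, 0.0869], [0.0111, 0.0272, 0.0972]]
```

>>> send_rows([
  {"translation":[0,0,0.05],"delta_rot":[0,0,0],"jaw":0},
  {"translation":[0,0,0.1],"delta_rot":[0,0,0],"jaw":0},
  {"translation":[0,0,0.12],"delta_rot":[0,0,0],"jaw":0},
  {"translation":[0,0,0.12],"delta_rot":[0,0,0],"jaw":0},
  {"translation":[0,0,0.12],"delta_rot":[0,0,0],"jaw":1.5},
  {"translation":[0,0,0.12],"delta_rot":[0,0,0],"jaw":2},
  {"translation":[0,0,0.12],"delta_rot":[0,0,0],"jaw":3},
  {"translation":[0,0,0.12],"delta_rot":[0,0,0],"jaw":4},
])

```text
time: 16.2
tool_pos: [0.5351, 0.0185, 0.1155]
tool_rot: [0.0, 0.589, 0.808, 0.0]
contact_force: [0.2, 0.2, -0.3]
gripper_width: 0.461
grasp_force: 0.0
```

>>> send_rows([
  {"translation":[0,0,0],"delta_rot":[0,0,0],"jaw":4},
  {"translation":[0,0,0],"delta_rot":[0,0,0],"jaw":4},
  {"translation":[0,0,-1],"delta_rot":[0,0,0],"jaw":4},
  {"translation":[0,0,-3],"delta_rot":[0,0,0],"jaw":4},
  {"translation":[0,0,-6],"delta_rot":[0,0,0],"jaw":4},
  {"translation":[0,0,-9],"delta_rot":[0,0,0],"jaw":4},
  {"translation":[-4,0,-12],"delta_rot":[0,0,0],"jaw":4},
  {"translation":[-8,0,-14],"delta_rot":[0,0,0],"jaw":4},
])

```text
time: 17.0
tool_pos: [0.5607, -0.0579, 0.2596]
tool_rot: [0.002, 0.588, 0.809, 0.001]
contact_force: [0.1, 0.2, 0.3]
gripper_width: 0.469
grasp_force: 0.0
```

>>> send_rows([
  {"translation":[-1,0,0],"delta_rot":[0,0,0],"jaw":4},
  {"translation":[-1,0,0],"delta_rot":[0,0,0],"jaw":4},
  {"translation":[-1,0,0],"delta_rot":[0,0,0],"jaw":4},
  {"translation":[-1,0,0],"delta_rot":[0,0,0],"jaw":4},
  {"translation":[-1,0,0],"delta_rot":[0,0,0],"jaw":4},
  {"translation":[-1,0,0],"delta_rot":[0,0,0],"jaw":4},
  {"translation":[-1,0,0],"delta_rot":[0,0,0],"jaw":4},
  {"translation":[-1,0,0],"delta_rot":[0,0,0],"jaw":4},
])

```text
time: 17.8
tool_pos: [0.5627, -0.0669, 0.2555]
tool_rot: [-0.0, 0.589, 0.808, -0.0]
contact_force: [0.1, 0.3, 0.5]
gripper_width: 0.471
grasp_force: 0.0
```

```bash
python3 -c "
from h import *
s=state(); print(s['contact_force'].round(2),s['tool_pos'],s['time'])
f=grab('wrist'); w=f['w']; cv2.imwrite('pics/w5.png',f['pixels'])
a=(w[...,:2]-C)@X; b=(w[...,:2]-C)@Y; z=w[...,2]
for n,lo,hi,al,ah in (('bar-',.06,.1,-.09,-.03),('bar+',.07,.095,.015,.033),('barend',.06,.095,.068,.09),('plate',.0835,.095,-.025,.025),('fin',.12,.15,-.03,.03),('prong',.079,.088,.04,.058)):
  k=(z>lo)&(z<hi)&(a>al)&(a<ah)&(abs(b)<.04); q=np.c_[a[k],b[k],z[k]]
  if len(q): print(n,len(q),np.percentile(q,[2,50,98],axis=0).round(4).tolist())
  if n in('plate','fin') and len(q): print(cv2.minAreaRect((q[:,:2]*1000).astype(np.float32)))
"
```

```text
[0.12 0.25 0.5 ] [ 0.56271072 -0.06687089  0.25553956] 17.8
bar- 3773 [[-0.0886, -0.0269, 0.0637], [-0.0552, -0.0005, 0.0811], [-0.0309, 0.024, 0.0842]]
bar+ 1324 [[0.0155, -0.0211, 0.0796], [0.0241, -0.0025, 0.0812], [0.0328, 0.0168, 0.0828]]
plate 1838 [[-0.013, -0.0313, 0.0847], [-0.0013, 0.0061, 0.0861], [0.0101, 0.0269, 0.0876]]
((-4.789928436279297, -2.1516056060791016), (60.05213928222656, 30.1679630279541), 89.74903106689453)
fin 859 [[-0.0132, -0.0088, 0.1325], [-0.0009, -0.0023, 0.134], [0.0104, 0.0047, 0.1356]]
((-1.3664026260375977, -1.99237060546875), (23.84344482421875, 13.754608154296875), 0.20247915387153625)
prong 147 [[0.0447, -0.03, 0.0793], [0.0469, 0.0217, 0.0839], [0.0499, 0.0268, 0.0854]]
```

View pics/w5.png

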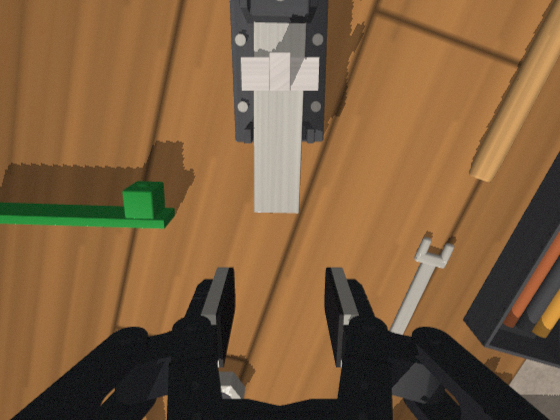

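The wrist view shows the saddle square on the bar at (280,72), seated with its plate top at 86 mm. It is about 1–2 mm from the crest centre, and the bar is level at 81 mm on both sides. I'll let it settle once more, then hand in.

>>> send_rows([
  {"translation":[0,0,0],"delta_rot":[0,0,0],"jaw":4},
  {"translation":[0,0,0],"delta_rot":[0,0,0],"jaw":4},
  {"translation":[0,0,0],"delta_rot":[0,0,0],"jaw":4},
  {"translation":[0,0,0],"delta_rot":[0,0,0],"jaw":4},
  {"translation":[0,0,0],"delta_rot":[0,0,0],"jaw":4},
  {"translation":[0,0,0],"delta_rot":[0,0,0],"jaw":4},
  {"translation":[0,0,0],"delta_rot":[0,0,0],"jaw":4},
  {"translation":[0,0,0],"delta_rot":[0,0,0],"jaw":4},
])

```text
time: 18.65
tool_pos: [0.5628, -0.0671, 0.2556]
tool_rot: [0.0, 0.589, 0.808, 0.0]
contact_force: [0.3, -0.0, -0.7]
gripper_width: 0.469
grasp_force: 0.0
```

```bash
python3 -c "
from h import *
print(job_done())"
```

```text
the job is handed in; nothing more can be done
None
```

I handed the job in at about 18.7 s, with no verdict reported back: at the last look the lever was level by itself and the saddle sat square over the bar, about 2 mm from the knife edge's middle, with the robot clear.

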